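Find the stamped tile box and push it into the dispatch lane

TASK

Only one of the two empty wooden tile boxes has the star stamp under its base: with the fingertips, tip both boxes over onto a broad side so that their undersides can be seen. Then push the stamped box, still lying on its side, sideways into the dispatch lane until it lies squarely between the two white lines, and leave the other box lying outside the lane. Do not pick up or carry the boxes, and leave everything else on the table where it is.

Things in the scene. Friction and masses are not known exactly. Their poses are not given: they have to be found in the camera images.
- stamped_box: empty open-topped wooden tile box, 76 (x) by 124 (y) by 130 (z) mm, 8 mm boards, upright at the start, about 0.3 kg, friction 0.6. Broad sides face its +-x, narrow ends its +-y. Two 8 mm skids beneath, flush. Origin: centre of the underside at skid level, z to the open mouth. A dark burnt-in eight-pointed star, 59 mm, marks its underside. Left or right at random.
- plain_box: empty open-topped wooden tile box, 76 (x) by 124 (y) by 130 (z) mm, 8 mm boards, upright at the start, about 0.3 kg, friction 0.6. Broad sides face its +-x, narrow ends its +-y. Two 8 mm skids beneath, flush. Origin: centre of the underside at skid level, z to the open mouth. Underside bare wood. The table on the robot's side of both boxes is clear; tiles and the canister lie beyond them.
- stamped_mid (a point): point in the stamped box, at its middle, 65 mm above its underside (38 mm above the table when on a broad side). Either box, standing, turns on a bottom edge under about 1 N level at the rim, and falls over by itself beyond about 40 degrees; it goes with the box; axes as the box
- plain_mid (a point): point in the plain box, at its middle, 65 mm above its underside (38 mm above the table when on a broad side); it goes with the box; axes as the box
- stamped_end_l (a point): point in the stamped box, centre of the outer face of its +y narrow end, 62 mm from its middle; it goes with the box; axes as the box
- stamped_end_r (a point): point in the stamped box, centre of the outer face of its -y narrow end, 62 mm from its middle; it goes with the box; axes as the box
- lane: dispatch lane between the boxes' places: two flat painted white lines, 20 mm wide, along its x, inner edges 105 and outer edges 125 mm either side of the centre line, from 210 mm before to 450 mm beyond its origin, leading to a roller conveyor past the table's far edge. Origin: on the centre line at table height; x along the lane, away from the robot, y across it. Fixed, flat.
- tile1: mustard yellow cross-shaped tile with four pointed arms, 80 mm point to point, 12 mm thick, lying flat; origin at the centre of its underside. Leave alone.
- tile2: mustard yellow cross-shaped tile with four pointed arms, 80 mm point to point, 12 mm thick, lying flat; origin at the centre of its underside. Leave alone.
- tile3: mustard yellow cross-shaped tile with four pointed arms, 80 mm point to point, 12 mm thick, lying flat; origin at the centre of its underside. Leave alone.
- tile4: mustard yellow cross-shaped tile with four pointed arms, 80 mm point to point, 12 mm thick, lying flat; origin at the centre of its underside. Leave alone.
- tile5: mustard yellow cross-shaped tile with four pointed arms, 80 mm point to point, 12 mm thick, lying flat; origin at the centre of its underside. Leave alone.
- canister: dented brass screw-top canister, 78 mm across, 93 mm tall, standing; origin at the centre of its underside. Leave alone.
- lifter: bent iron tile lifter with a wooden grip, 256 mm long (its x from -155 grip to +101 blade), 40 mm wide, 21 mm high; origin on its underside. Leave alone.
- stone_weight: worn round stone weight with an iron bail, 92 mm across, 84 mm tall; origin at the centre of its underside. Leave alone.
Not all that is in view belongs to the job. Leave any blue look-alike of the plain_box alone.

How it is judged:
On the way, in this order (a step that is already met when the one before it is completed fails the run):
1. both boxes lie on a broad side at the same time, the plain one outside the lane (angle between stamped_box's own z axis and vertical between 1.47 and 1.67 rad and angle between stamped_box's own y axis and vertical between 1.47 and 1.67 rad and height (world z) of each of stamped_mid, plain_mid below 0.046 m and angle between plain_box's own z axis and vertical between 1.47 and 1.67 rad and angle between plain_box's own y axis and vertical between 1.47 and 1.67 rad and (y of plain_mid in the frame of lane above 0.15 m or y of plain_mid in the frame of lane below -0.15 m)), for 0.2 s.
2. the stamped box lies between the lane's lines (angle between stamped_box's own z axis and vertical between 1.47 and 1.67 rad and angle between stamped_box's own y axis and vertical between 1.47 and 1.67 rad and height (world z) of stamped_mid below 0.046 m and y of stamped_end_l in the frame of lane between -0.106 and 0.106 m and y of stamped_end_r in the frame of lane between -0.106 and 0.106 m and angle between the y axis of stamped_box and the y axis of lane, either way round below 0.26 rad and x of stamped_mid in the frame of lane between -0.15 and 0.36 m), for 0.2 s.
At the end, for the whole second after the job is handed in: Both boxes lie at rest on a broad side. Stamped one: both narrow-end centres within 106 mm of the lane's centre line, square to the lane within 15 degrees, middle 150 mm before to 360 mm beyond the lane's origin. Plain one: middle over 150 mm from the centre line (all of step 2 and angle between plain_box's own z axis and vertical between 1.47 and 1.67 rad and angle between plain_box's own y axis and vertical between 1.47 and 1.67 rad and height (world z) of plain_mid below 0.046 m and (y of plain_mid in the frame of lane above 0.15 m or y of plain_mid in the frame of lane below -0.15 m) and linear speed of each of stamped_box, plain_box below 0.02 m/s); the robot touches nothing.
It fails at once if a box is lifted off the table (its middle rises above 97 mm, above 58 mm while it lies on its side, or above 82 mm while it is upright) ((height (world z) of stamped_mid above 0.097 m or (angle between stamped_box's own z axis and vertical above 1.47 rad and height (world z) of stamped_mid above 0.058 m) or (angle between stamped_box's own z axis and vertical below 0.1 rad and height (world z) of stamped_mid above 0.082 m)) or (height (world z) of plain_mid above 0.097 m or (angle between plain_box's own z axis and vertical above 1.47 rad and height (world z) of plain_mid above 0.058 m) or (angle between plain_box's own z axis and vertical below 0.1 rad and height (world z) of plain_mid above 0.082 m))).
It fails at once if the plain box is pushed into the lane (its middle comes within 130 mm of the centre line) (y of plain_mid in the frame of lane between -0.13 and 0.13 m).
It fails at once if a cross tile, the canister, the lifter or the stone weight is moved more than 25 mm (distance of any of tile1, tile2, tile3, tile4, tile5, canister, lifter, stone_weight from where it was at the start of the episode above 0.025 m).
It also fails if it takes over 69 s, if anything falls off the work surface, if the arm or the gripper's body presses on something with over 40 N, if the wrist force passes 120 N, or if a joint passes its speed limit or range.

ROBOT

A 7-joint arm with a two-finger parallel gripper is mounted at the origin on the work surface. World frame = base frame: x ahead of the robot, y to its left, z up, the work surface at z = 0. Lengths are in m, angles in rad, forces in N, time in s.
With the tool pointing down it reaches from about 0.425 to 0.825 m from the base axis. Payload 3.6 kg.
Tool frame: the origin (TCP) lies midway between the tips of the shut fingers; the grasp point (between the pads) lies 19 mm behind it; z points along the fingers, y is the line along which they close (so a half turn about z gives the same grasp; the last joint's range is limited). The gripper opens to 93 mm and grips with 3 to 60 N. Pads are 15 mm wide; open, the fingers measure 128 mm over their backs; the gripper's body (75 mm by 188 mm) begins 65 mm behind the grasp point.
Start: joints at [-1.139, 0.615, -0.013, 1.423, 0.008, 1.103, -0.04], TCP at [0.287, 0.583, 0.188] pointing down, gripper open.
Joint ranges: [-3.12, 3.12], [-0.3, 2.06], [-1.34, 1.32], [0.26, 2.42], [-1.36, 4.5], [0.01, 1.98], [-2.84, 2.84]. Speed limits (rad/s): [2.79, 2.79, 3.14, 3.14, 3.14, 3.14, 3.14].

INTERFACE

Orientations are given as a rotation vector (axis times angle).
In Python, from cell import get_obs, read_camera, order gives the robot as it stands.
- The arm moves only by the tool drive_tool, never from a script. Its argument "steps" is text: rows parted by semicolons, each of 4 numbers parted by spaces: the shift along the tool's x, y, z in cm, then the turn about the tool's z in degrees. A call has 1 to 20 rows; each row shifts and turns the commanded pose from where the row before left it, along the tool's axes as they then stand; what a row does not reach is not made up. A row lasts 1/12 s, in which the tool goes at most 41.7 mm and 7.16 degrees, less where a joint would pass 70% of its speed; a pose out of reach is approached as far as the arm can. A call with a gripper value outside its range is refused whole. "hand" is the finger opening in cm, from 0 to 9.3, set as the call begins (left out, the last holds). The fingers move at their own pace and stop on an object; "newtons" is the grip in N (left out, the last holds). Time passes only in rows, so rows that do not move let the fingers close. It gives the time, the measured TCP pose, the force, the opening and the grip force at its end, in the units of the state.
- get_obs(): the state, without advancing time (a new reading comes with each control period).
- read_camera(name): name is "side" or "top" or "wrist"; returns a dict with "frame" (480x640x3 uint8, red, green, blue), "fx", "fy", "cx", "cy" (pixels), "pose" (4x4, takes a point from camera to world coordinates); the wrist camera has in their place "T_tool_cam" (4x4, takes a point from camera to tool coordinates, whose origin is the TCP and whose axes are the flange's). Camera axes: x right, y up, looking along -z (the intrinsics and any distortion apply to the point x, -y, -z); pixel columns grow to the right and rows downward; lengths in m; the calibration is good to about 2 mm. A picture is of the moment at which its call begins: read the wrist's pose just before it. There is no depth.
- order.sign_off(): hands the job in; it is judged then, once.
The state is a dict: "clock": time; "joint_pos": joint angles; "joint_vel": joint speeds; "effort": joint torques, N m; "ee_pos": TCP position; "tcp_rot": TCP orientation; "force": force on the tool from outside, world axes, zero at the start; "torque": the same for the moment, N m; "gripper_width": finger opening in m; "finger_force": force on a finger pad.
Only numpy, scipy, OpenCV 4.12 (cv2) and the standard library are available. Lean on these libraries where they do the work, as an engineer would, in place of code of your own. Each camera call takes 0.05 s, during which the arm holds its last target. There are 200 camera calls.

## Working session

There is one attempt and no reset: what is moved stays moved. The work goes in short steps, Python scripts to look and compute and a tool call to move; the robot and the scene stay as the last step left them, time stands still between calls to the robot, and variables do not carry over. Pictures are saved under pics/ and viewed, at most 10 in all, crops included, and the job is handed in when it is done.

Besides the shell and the picture viewer there is one more tool, called after ">>>" as name(argument=value, ...) on one line, values as JSON. drive_tool: Moves the arm, as the interface text tells. Its arguments: {"type":"object","properties":{"steps":{"type":"string"},"hand":{"type":"number"},"newtons":{"type":"number"}},"required":["steps"]}

```bash
mkdir -p pics; cat > h.py <<'E'
import numpy as np, cv2
from scipy.spatial.transform import Rotation as R
from cell import get_obs, read_camera, order
def snap(n,f):
    c=read_camera(n); cv2.imwrite('pics/'+f,c['frame'][:,:,::-1]); 
    np.savez('pics/'+f+'.npz',**{k:v for k,v in c.items() if k!='frame'}); return c
def w(f,u,v,z):
    c=np.load('pics/'+f+'.npz'); P=c['pose']
    d=P[:3,:3]@np.array([(u-c['cx'])/c['fx'],-(v-c['cy'])/c['fy'],-1]); o=P[:3,3]
    return (o+d*(z-o[2])/d[2]).round(4)
def px(f,p):
    c=np.load('pics/'+f+'.npz'); q=np.linalg.inv(c['pose'])@np.r_[p,1]
    return (c['cx']+c['fx']*q[0]/-q[2], c['cy']-c['fy']*q[1]/-q[2])
E
python3 - <<'E'
from h import *
for n in('top','side'):
    c=snap(n,n+'1.png'); print({k:(v if k!='pose' else v.round(3).tolist()) for k,v in c.items() if k!='frame'})
o=get_obs(); print(o['clock'],o['ee_pos'],R.from_rotvec(o['tcp_rot']).as_matrix().round(3))
E
```

```text
{'fx': 453.52269302006204, 'fy': 453.52269302006204, 'cx': 315.6376100427894, 'cy': 239.8443114770489, 'pose': [[0.028, 0.997, -0.065, 0.453], [-1.0, 0.029, 0.007, 0.017], [0.008, 0.065, 0.998, 1.216], [0.0, 0.0, 0.0, 1.0]]}
{'fx': 607.8196123286376, 'fy': 607.8196123286376, 'cx': 331.2263657341539, 'cy': 239.40569375116226, 'pose': [[0.813, 0.395, -0.429, -0.172], [-0.583, 0.544, -0.604, -0.967], [-0.005, 0.741, 0.672, 1.156], [0.0, 0.0, 0.0, 1.0]]}
0.1 [0.28693475 0.58237374 0.18712463] [[-0.897  0.442 -0.001]
 [ 0.442  0.897 -0.002]
 [-0.    -0.002 -1.   ]]
```

View pics/top1.png

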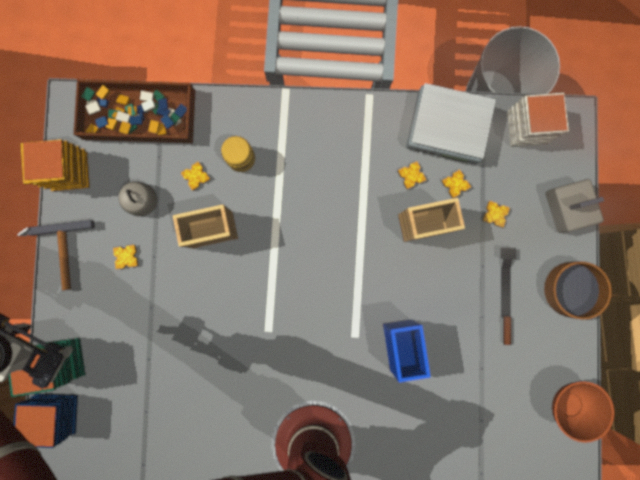

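View pics/side1.png

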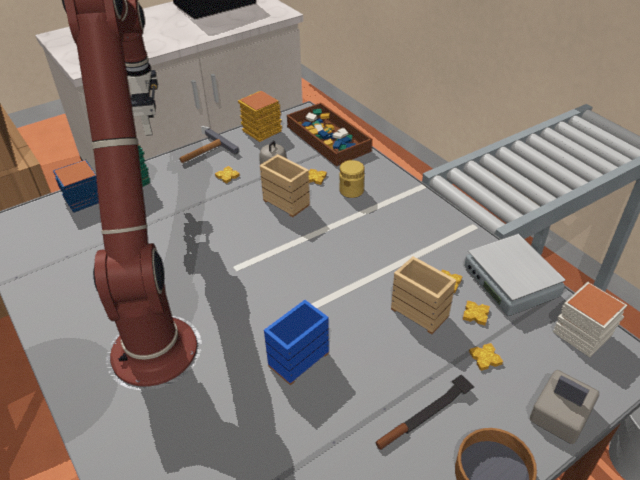

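The top view shows the wooden boxes at about (203,226) and (435,219). The tiles and the canister lie beyond them, the blue decoy is at (408,350), and the lane lines are near x=275 and x=362. I'll enlarge the two boxes.

```bash
python3 - <<'E'
from h import *
i=cv2.imread('pics/top1.png')
a=cv2.resize(i[150:275,110:270],None,fx=5,fy=5,interpolation=3)[:, :]
a=cv2.resize(i[195:265,165:245],None,fx=5,fy=5,interpolation=3)
b=cv2.resize(i[185:255,395:475],None,fx=5,fy=5,interpolation=3)
cv2.imwrite('pics/c1.png',np.hstack([a,b]))
for n,p in dict(Lnear=(268.5,331),Lfar=(286,90),Rnear=(355,337),Rfar=(369,96)).items(): print(n,w('top1.png',*p,0))
for n,p in dict(can=(237,152),t1=(195,176),t2=(125,257),stone=(137,198),t3=(412,175),t4=(457,183),t5=(497,214),blue=(408,352),lift0=(507,342),lift1=(509,250)).items(): print(n,w('top1.png',*p,.01))
P=read_camera('wrist'); print(P['T_tool_cam'].round(3).tolist(),P['fx'],P['cx'],P['cy'])
E
```

```text
Lnear [0.2871 0.127  0.    ]
Lfar [0.9423 0.1019 0.    ]
Rnear [ 0.2776 -0.1027  0.    ]
Rfar [ 0.9327 -0.1264  0.    ]
can [0.7631 0.2276 0.01  ]
t1 [0.6943 0.3375 0.01  ]
t2 [0.472  0.5125 0.01  ]
stone [0.6303 0.4893 0.01  ]
t3 [ 0.7146 -0.2456  0.01  ]
t4 [ 0.6964 -0.3673  0.01  ]
t5 [ 0.6156 -0.4756  0.01  ]
blue [ 0.2439 -0.2419  0.01  ]
lift0 [ 0.2769 -0.5028  0.01  ]
lift1 [ 0.5198 -0.508   0.01  ]
[[-0.001, 0.953, 0.302, 0.085], [1.0, 0.001, -0.001, 0.001], [-0.002, 0.302, -0.953, -0.196], [0.0, 0.0, 0.0, 1.0]] 432.12336079732233 319.0691620830376 239.93906017283547
```

View pics/c1.png

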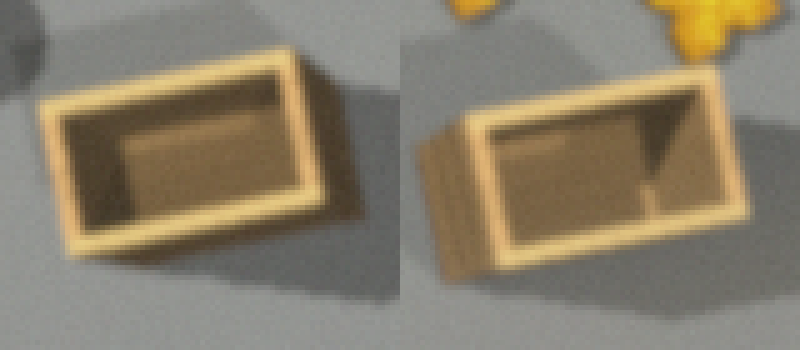

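The crops show the rim corners clearly: left box (40,102), (292,48), (325,200), (70,256), and right box (464,112), (716,65), (750,215), (498,270).

```bash
python3 - <<'E'
from h import *
for nm,o,c in(('L',(165,195),[(40,102),(292,48),(325,200),(70,256)]),('R',(395,185),[(64,112),(316,65),(350,215),(98,270)])):
    p=np.array([w('top1.png',o[0]+(u-2)/5,o[1]+(v-2)/5,.13) for u,v in c])
    m=p.mean(0); e=p[1]-p[0]+p[2]-p[3]
    print(nm,m.round(4),'long',np.linalg.norm(e)/2,'yaw of -y axis',np.degrees(np.arctan2(e[0],-e[1])),'short',np.linalg.norm(p[0]-p[3]+p[1]-p[2])/2)
    print(p[:,:2].tolist())
E
```

```text
L [0.5523 0.2859 0.13  ] long 0.12385081751849683 yaw of -y axis 14.041853551088142 short 0.0755134756185941
[[0.5741, 0.3549], [0.6038, 0.2352], [0.5309, 0.2164], [0.5005, 0.337]]
R [ 0.5863 -0.279   0.13  ] long 0.12480101161448971 yaw of -y axis 13.106451900133521 short 0.076178753599675
[[0.6101, -0.2095], [0.6366, -0.3313], [0.5642, -0.3483], [0.5341, -0.227]]
```

>>> drive_tool(steps="0 0 0 7;0 0 0 7;0 0 0 7;0 0 0 7;0 0 0 7;0 0 0 7;0 0 0 7;0 0 0 7;0 0 0 7;0 0 0 7;0 0 0 7;0 0 0 7;0 0 0 7;0 0 0 7;0 0 0 7;0 0 0 7;0 0 0 7;0 0 0 7;0 0 0 7;0 0 0 7", hand=0)

```text
clock: 1.82
ee_pos: [0.2868, 0.5829, 0.1877]
tcp_rot: [3.119, 0.368, -0.001]
force: [0.5, 0.1, -0.1]
gripper_width: 0.0004
finger_force: 0.0
```

>>> drive_tool(steps="2.31 2.91 0 0;2.31 2.91 0 0;2.31 2.91 0 0;2.31 2.91 0 0;2.31 2.91 0 0;2.31 2.91 0 0;2.31 2.91 0 0;2.31 2.91 0 0;2.31 2.91 0 0;2.31 2.91 0 0;2.31 2.91 0 0;2.31 2.91 0 0;0 0 1.8 0;0 0 1.8 0;0 0 1.8 0;0 0 1.8 0;0 0 0 0")

```text
clock: 3.23
ee_pos: [0.6363, 0.3094, 0.1111]
tcp_rot: [3.117, 0.376, -0.015]
force: [-0.3, 0.4, -0.5]
gripper_width: 0.0006
finger_force: 0.0
```

>>> drive_tool(steps="-1.5 0 0 0;-1.2 0 0 0;-0.8 0 0 0;-0.8 0 0 0;-0.8 0 0 0;-0.8 0 0 0;-0.8 0 0 0;-0.8 0 0 0;-0.8 0 0 0;-0.8 0 0 0;-0.8 0 0 0;-0.8 0 0 0;-0.8 0 0 0;-0.8 0 0 0;-0.8 0 0 0;-0.8 0 0 0;0 0 0 0;0 0 0 0")

```text
clock: 4.73
ee_pos: [0.5043, 0.2769, 0.1163]
tcp_rot: [-3.119, -0.377, -0.0]
force: [0.9, -1.2, -0.0]
gripper_width: 0.0002
finger_force: 0.0
```

```bash
python3 - <<'E'
from h import *
snap('side','s2.png'); snap('top','t2.png')
a=cv2.imread('pics/t2.png')[120:300,100:300]; b=cv2.imread('pics/s2.png')[100:280,180:420]
cv2.imwrite('pics/v2.png',np.hstack([cv2.resize(a,None,fx=1.8,fy=1.8),cv2.resize(b,None,fx=1.8,fy=1.8)]))
o=get_obs(); print(o['ee_pos'],o['force'])
E
```

```text
[0.50511444 0.27690973 0.11626832] [ 0.1470702   0.30537826 -0.3109372 ]
```

View pics/v2.png

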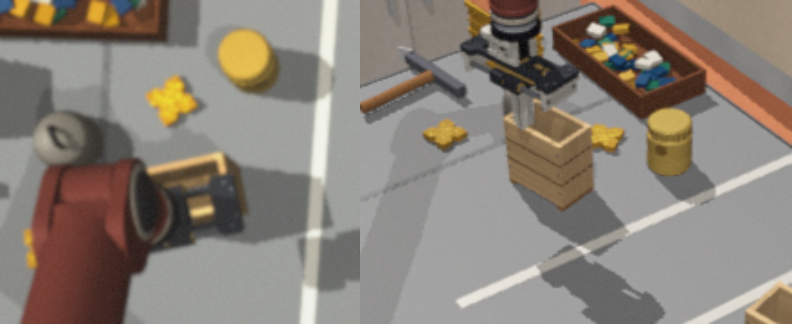

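The box at about (550,155) in the right half is still nearly upright. I can't tell where the fingers are relative to it, so I need a closer look.

```bash
python3 - <<'E'
from h import *
c=read_camera('wrist')['frame'][:,:,::-1]
b=cv2.imread('pics/s2.png')[125:225,225:335]
cv2.imwrite('pics/v3.png',np.hstack([cv2.resize(c,(400,300)),cv2.resize(b,(400,364),interpolation=3)[:300]]))
E
```

```text
(no output)
```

View pics/v3.png

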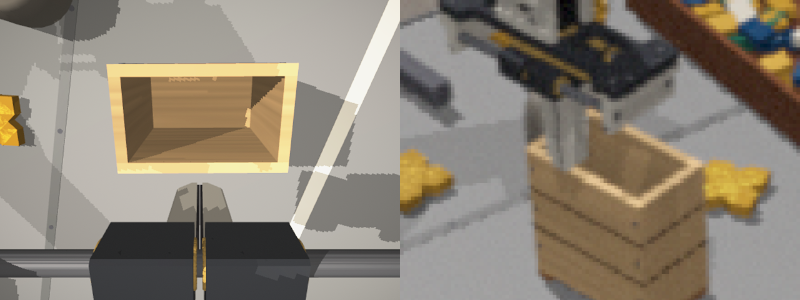

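```bash
cat >> h.py <<'E'
def pnp(c,o,uv,obj):
    K=np.array([[c['fx'],0,c['cx']],[0,c['fy'],c['cy']],[0,0,1.]])
    _,r,t=cv2.solvePnP(np.array(obj,float),np.array(uv,float),K,None)
    M=np.eye(4);M[:3,:3]=cv2.Rodrigues(r)[0];M[:3,3]=t[:,0]
    T=np.eye(4);T[:3,:3]=R.from_rotvec(o['tcp_rot']).as_matrix();T[:3,3]=o['ee_pos']
    return T@c['T_tool_cam']@np.diag([1,-1,-1,1])@M
E
python3 - <<'E'
from h import *
o=get_obs();c=read_camera('wrist')
uv=np.array([(107,64),(298,63),(288,172),(117,173)])*1.6
# rim: far-left=+x+y
M=pnp(c,o,uv,[(.038,.062,.13),(.038,-.062,.13),(-.038,-.062,.13),(-.038,.062,.13)])
print(M.round(3)); print(o['ee_pos'],o['tcp_rot'])
E
```

```text
[[ 0.97  -0.241  0.02   0.549]
 [ 0.241  0.97   0.     0.287]
 [-0.02   0.004  1.    -0.001]
 [ 0.     0.     0.     1.   ]]
[0.50517882 0.27688361 0.1162327 ] [3.11890216e+00 3.76583074e-01 1.25440776e-03]
```

The wrist view and the rim fit show the box upright and unmoved at (0.549,0.287), with the fingertips now just on its near side. They must have passed over the rim. I'll retry from the far side, lower and in smaller stages.

>>> drive_tool(steps="0 0 -2 0;0 0 -2 0;0 0 -2 0;3.3 0 0 0;3.3 0 0 0;3.3 0 0 0;3.3 0 0 0;0 0 0 0;0 0 2 0;0 0 2 0;0 0 2 0;0 0 2 0;0 0 0 0")

```text
clock: 6.02
ee_pos: [0.6291, 0.3074, 0.0911]
tcp_rot: [3.117, 0.376, -0.015]
force: [-1.1, 0.0, -0.6]
gripper_width: 0.0002
finger_force: 0.0
```

>>> drive_tool(steps="-1 0 0 0;-1 0 0 0;-1 0 0 0;-0.5 0 0 0;-0.5 0 0 0;-0.5 0 0 0;-0.5 0 0 0;-0.5 0 0 0;-0.5 0 0 0;0 0 0 0")

```text
clock: 6.85
ee_pos: [0.5733, 0.2937, 0.0961]
tcp_rot: [3.119, 0.377, -0.003]
force: [0.2, 1.2, 1.5]
gripper_width: 0.0007
finger_force: 0.4
```

```bash
python3 - <<'E'
from h import *
c=read_camera('wrist')['frame'][:,:,::-1]
snap('side','s4.png');b=cv2.imread('pics/s4.png')[125:225,225:335]
cv2.imwrite('pics/v4.png',np.hstack([cv2.resize(c,(400,300)),cv2.resize(b,(400,364),interpolation=3)[:300]]))
E
```

```text
(no output)
```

View pics/v4.png

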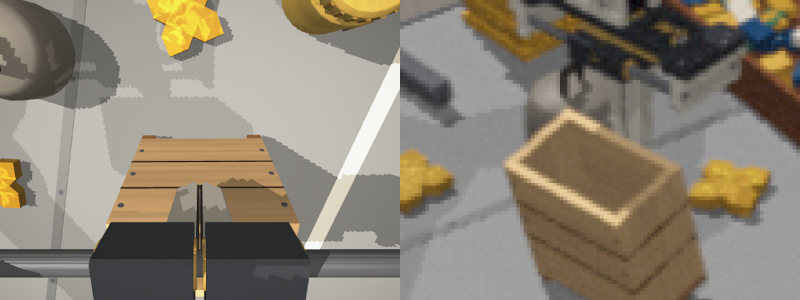

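This time it tips normally: the box leans toward the robot with the fingertips on its far face. I'll keep pushing.

>>> drive_tool(steps="-0.6 0 0 0;-0.6 0 0 0;-0.6 0 0 0;-0.6 0 0 0;-0.6 0 0 0;-0.6 0 0 0;-0.6 0 0 0;-0.6 0 0 0;0 0 0 0;0 0 0 0;0 0 0 0")

```text
clock: 7.87
ee_pos: [0.5281, 0.2826, 0.0962]
tcp_rot: [-3.119, -0.377, -0.0]
force: [-0.5, -0.2, 0.1]
gripper_width: 0.0003
finger_force: 0.0
```

```bash
python3 - <<'E'
from h import *
c=read_camera('wrist')['frame'][:,:,::-1]
snap('side','s5.png');b=cv2.imread('pics/s5.png')[125:225,225:335]
cv2.imwrite('pics/v5.png',np.hstack([cv2.resize(c,(400,300)),cv2.resize(b,(400,364),interpolation=3)[:300]]))
E
```

```text
(no output)
```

View pics/v5.png

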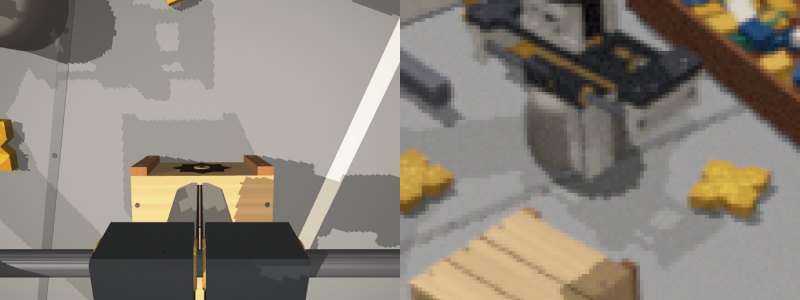

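The box has fallen onto its broad side, and the star shows at about (200,167), so the left box is the stamped one. Next is the right box.

>>> drive_tool(steps="0 0 -2 0;0 0 -3 0;0 0 -3 0;0 3 0 0;0.05 3.5 0 0;0.05 3.5 0 0;0.05 3.5 0 0;0.05 3.5 0 0;0.05 3.5 0 0;0.05 3.5 0 0;0.05 3.5 0 0;0.05 3.5 0 0;0.05 3.5 0 0;0.05 3.5 0 0;0.05 3.5 0 0;0.05 3.5 0 0;0.05 3.5 0 0;0.05 3.5 0 0;0.05 3.5 0 0")

```text
clock: 9.55
ee_pos: [0.6676, -0.2566, 0.176]
tcp_rot: [3.119, 0.377, -0.0]
force: [0.8, 0.2, 0.1]
gripper_width: 0.0006
finger_force: 0.0
```

>>> drive_tool(steps="0 0.3 2 0;0 0 2 0;0 0 2 0;0 0 2 0;0 0 0 0;-1 0 0 0;-1 0 0 0;-0.7 0 0 0;-0.6 0 0 0;-0.6 0 0 0;-0.6 0 0 0;-0.6 0 0 0;-0.6 0 0 0;-0.6 0 0 0;-0.6 0 0 0;-0.6 0 0 0;-0.6 0 0 0;-0.6 0 0 0;-0.6 0 0 0;-0.6 0 0 0")

```text
clock: 11.22
ee_pos: [0.5709, -0.2814, 0.096]
tcp_rot: [-3.119, -0.376, 0.001]
force: [0.4, -0.2, -0.0]
gripper_width: 0.0007
finger_force: 0.1
```

>>> drive_tool(steps="-0.5 0 0 0;-0.5 0 0 0;0 0 0 0;0 0 0 0;0 0 0 0")

```text
clock: 11.63
ee_pos: [0.5625, -0.2834, 0.0961]
tcp_rot: [-3.119, -0.377, -0.0]
force: [-0.4, -0.4, 0.1]
gripper_width: 0.0004
finger_force: 0.0
```

```bash
python3 - <<'E'
from h import *
snap('side','s6.png');snap('top','t6.png')
a=cv2.imread('pics/t6.png')[190:290,160:480]
cv2.imwrite('pics/v6.png',np.vstack([cv2.resize(a,(800,250),interpolation=3),cv2.resize(cv2.imread('pics/s6.png')[110:390,180:580],(500,350),interpolation=3)[:, :].copy() if 0 else cv2.copyMakeBorder(cv2.resize(cv2.imread('pics/s6.png')[110:390,180:580],(500,350),interpolation=3),0,0,0,300,0)]))
E
```

```text
(no output)
```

View pics/v6.png

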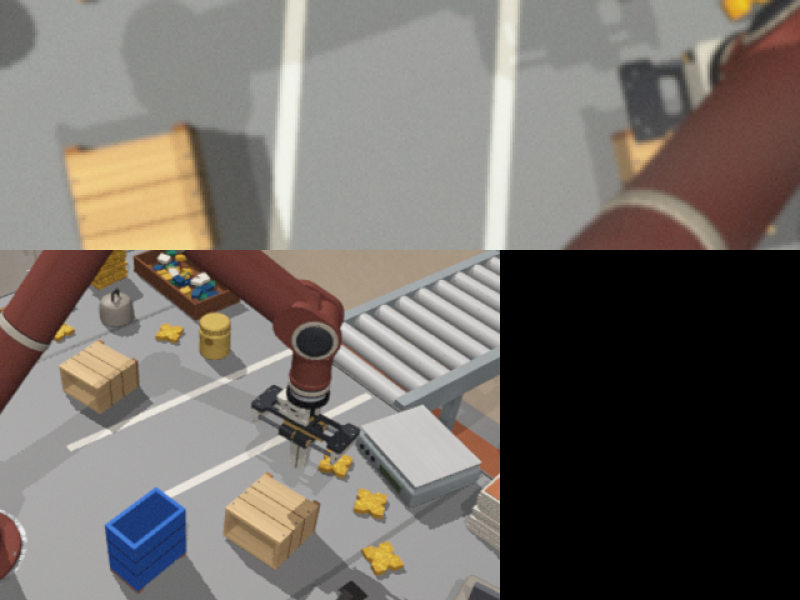

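Both boxes now lie on broad sides, with the left box's far top corners near (67,150) and (190,128) in the crop. I'll fit its pose from the corners and check the yaw with a colour mask.

```bash
python3 - <<'E'
from h import *
for u,v in((67,150),(187,127)): print(w('t6.png',160+u/2.5,190+v/2.5,.076))
i=cv2.imread('pics/t6.png'); b=i.astype(int)
m=((b[:,:,2]-b[:,:,0]>50)&(b[:,:,2]>150)).astype(np.uint8)
s=np.zeros_like(m); s[225:320,170:260]=m[225:320,170:260]
n,l,st,_=cv2.connectedComponentsWithStats(s); k=1+st[1:,4].argmax()
pts=np.argwhere(l==k)[:,::-1].astype(np.float32)
q=cv2.boxPoints(cv2.minAreaRect(pts)); 
W=np.array([w('t6.png',*p,.076) for p in q]); print(st[k],q.round(1).tolist(),W.tolist(),W.mean(0),np.linalg.norm(np.diff(W,axis=0),axis=1))
for f in ((.452,.261),): print([ [round(float(a),1) for a in px('t6.png',np.r_[np.array(f)+s1*.065*np.array([.97,.243])+s2*.062*np.array([-.243,.97]),.076])] for s1 in(1,-1) for s2 in (1,-1)])
E
```

```text
[0.4929 0.3319 0.076 ]
[0.5195 0.2126 0.076 ]
[ 186  240   59   60 2508] [[184.5, 249.3000030517578], [234.0, 239.0], [244.60000610351562, 289.79998779296875], [195.10000610351562, 300.1000061035156]] [[0.4945, 0.3377, 0.076], [0.524, 0.2148, 0.076], [0.3976, 0.1833, 0.076], [0.3686, 0.3054, 0.076]] [0.446175 0.2603   0.076   ] [0.1263909  0.13026592 0.12549665]
[[184.9, 247.1], [233.4, 236.5], [195.2, 298.0], [244.0, 287.2]]
```

>>> drive_tool(steps="0 0 -2.5 0;0 0 -2.5 0;0 0 -2.5 0;0 0 -2.5 -6.7;0 0 0 -6.7;0 0 0 -6.7;0 0 0 -6.7;0 0 0 -6.7;0 0 0 -6.7;0 0 0 -6.7;0 0 0 -6.7;0 0 0 -6.7;0 0 0 -6.8;0 0 0 -7;0 0 0 0", hand=9.3)

```text
clock: 12.98
ee_pos: [0.5622, -0.2838, 0.1962]
tcp_rot: [-2.26, -2.182, -0.0]
force: [-0.8, -0.7, 0.3]
gripper_width: 0.0922
finger_force: 0.0
```

>>> drive_tool(steps="3.69 -0.74 0 0;3.69 -0.74 0 0;3.69 -0.74 0 0;3.69 -0.74 0 0;3.69 -0.74 0 0;3.69 -0.74 0 0;3.69 -0.74 0 0;3.69 -0.74 0 0;3.69 -0.74 0 0;3.69 -0.74 0 0;3.69 -0.74 0 0;3.69 -0.74 0 0;3.69 -0.74 0 0;3.69 -0.74 0 0;3.69 -0.74 0 0;3.69 -0.74 0 0;3.69 -0.74 0 0;3.69 -0.74 0 0;0 0 0 0")

```text
clock: 14.57
ee_pos: [0.4489, 0.3959, 0.1954]
tcp_rot: [-2.246, -2.187, -0.005]
force: [-0.5, 1.4, 0.1]
gripper_width: 0.0931
finger_force: 0.0
```

>>> drive_tool(steps="0 0 2.8 0;0 0 2.8 0;0 0 2.8 0;0 0 2.8 0;0 0 2.8 0;0 0 2.8 0;0 0 0 0;-1.5 0 0 0;-1.2 0 0 0;-1 0 0 0;-0.7 0 0 0;-0.7 0 0 0;-0.7 0 0 0;-0.7 0 0 0;-0.7 0 0 0;-0.7 0 0 0;-0.7 0 0 0", hand=5)

```text
clock: 15.98
ee_pos: [0.4507, 0.2988, 0.0283]
tcp_rot: [2.262, 2.18, 0.001]
force: [1.4, 2.1, 1.0]
gripper_width: 0.0501
finger_force: 0.9
```

>>> drive_tool(steps="-0.8 0 0 0;-0.8 0 0 0;-0.8 0 0 0;-0.8 0 0 0;-0.8 0 0 0;-0.8 0 0 0;-0.8 0 0 0;-0.8 0 0 0;-0.8 0 0 0;-0.8 0 0 0;-0.8 0 0 0;-0.8 0 0 0;-0.8 0 0 0;-0.8 0 0 0;-0.8 0 0 0;0 0 0 0")

```text
clock: 17.32
ee_pos: [0.4457, 0.1761, 0.028]
tcp_rot: [2.265, 2.176, -0.004]
force: [-0.0, -0.7, -0.2]
gripper_width: 0.0499
finger_force: 0.0
```

```bash
cat >> h.py <<'E'
def box(f,x0,x1,y0,y1):
    b=cv2.imread('pics/'+f).astype(int); m=((b[:,:,2]-b[:,:,0]>50)&(b[:,:,2]>150)).astype(np.uint8)
    s=np.zeros_like(m); s[y0:y1,x0:x1]=m[y0:y1,x0:x1]
    n,l,st,_=cv2.connectedComponentsWithStats(s); k=1+st[1:,4].argmax()
    q=cv2.boxPoints(cv2.minAreaRect(np.argwhere(l==k)[:,::-1].astype(np.float32)))
    W=np.array([w(f,*p,.076) for p in q]); print(st[k],W[:,:2].tolist(),W.mean(0),np.linalg.norm(np.diff(W,axis=0),axis=1))
E
python3 - <<'E'
from h import *
snap('top','t7.png'); box('t7.png',190,350,220,330)
i=cv2.imread('pics/t7.png')[190:350,160:480]; cv2.imwrite('pics/v7.png',cv2.resize(i,(800,400),interpolation=3))
E
```

```text
[ 254  257   49   51 1949] [[0.3609, 0.1597], [0.4867, 0.1572], [0.4834, 0.0413], [0.3576, 0.0447]] [0.42215  0.100725 0.076   ] [0.12582484 0.11594697 0.12584594]
```

View pics/v7.png

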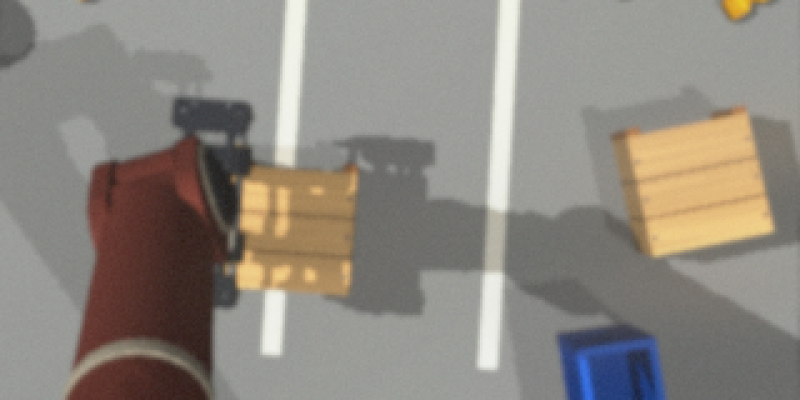

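The box is square against both fingertips, at about (300,230) in the crop and crossing the left line. It needs about 10 cm more.

>>> drive_tool(steps="-0.8 0 0 0;-0.8 0 0 0;-0.8 0 0 0;-0.8 0 0 0;-0.8 0 0 0;-0.8 0 0 0;-0.8 0 0 0;-0.8 0 0 0;-0.8 0 0 0;-0.8 0 0 0;-0.8 0 0 0;-0.8 0 0 0;-0.4 0 0 0;0 0 0 0;0.8 0 0 0;1.5 0 0 0;2 0 0 0;2 0 0 0")

```text
clock: 18.87
ee_pos: [0.4447, 0.1436, 0.0282]
tcp_rot: [-2.262, -2.18, -0.0]
force: [0.1, 0.0, 0.2]
gripper_width: 0.0501
finger_force: 0.0
```

>>> drive_tool(steps="2 0 -1 0;2 0 -2 0;0 0 -3 0;0 0 -3 0;0 0 -3 0;2 0 -3 0;3 0 0 0;3 0 0 0;3 0 0 0;0 0 0 0;0 0 0 0;0 0 0 0")

```text
clock: 19.87
ee_pos: [0.4497, 0.2918, 0.1778]
tcp_rot: [2.261, 2.18, -0.002]
force: [-0.1, -0.0, -0.1]
gripper_width: 0.0501
finger_force: 0.0
```

```bash
python3 - <<'E'
from h import *
snap('top','t8.png'); box('t8.png',260,380,220,340); box('t8.png',390,490,220,320)
i=cv2.imread('pics/t8.png')[100:350,80:520]; cv2.imwrite('pics/v8.png',cv2.resize(i,(800,455),interpolation=3)); print(get_obs()['force'])
E
```

```text
[ 290  277   50   34 1358] [[0.3571, 0.0706], [0.4331, 0.068], [0.4283, -0.0564], [0.3523, -0.0532]] [0.3927  0.00725 0.076  ] [0.07604446 0.12449257 0.07606734]
[ 408  233   62   60 2578] [[0.5278, -0.2169], [0.5602, -0.3517], [0.4317, -0.3798], [0.3999, -0.246]] [ 0.4799 -0.2986  0.076 ] [0.1386391  0.13153653 0.13752702]
[-0.36342614 -0.18772689  0.57395498]
```

View pics/v8.png

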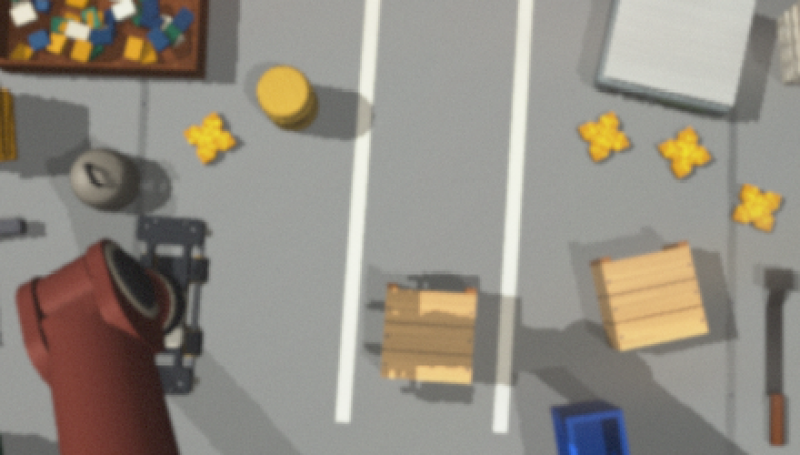

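The stamped box sits centred and square between the lines at about (430,335). The plain box lies outside the lane at (650,297), the tiles and canister look unmoved, and the gripper is clear of everything.

```bash
python3 -c "
from cell import order; print(order.sign_off())"
```

```text
the job is handed in; nothing more can be done
None
```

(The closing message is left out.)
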